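# Pin the imaging platform onto its stage base

### The arm

A 6-joint arm with a two-finger parallel gripper is mounted at the origin on the work surface. World frame = base frame: x ahead of the robot, y to its left, z up, the work surface at z = 0. Lengths are in m, angles in rad, forces in N, time in s.
With the tool pointing down it reaches from about 0.275 to 0.75 m from the base axis. Payload 10.2 kg.
Tool frame: the origin (TCP) lies midway between the tips of the shut fingers; the grasp point (between the pads) lies 19 mm behind it (env.hold_point_z is the distance from the TCP to the grasp point, in m); x points along the fingers, z is the direction in which the jaws open and shut, and the axes are right-handed (so a half turn about x gives the same grasp; the last joint's range is limited). The gripper opens to 85 mm and grips with 20 to 120 N. Pads are 22 mm wide; open, the fingers measure 114 mm over their backs; the gripper's body (76 mm by 85 mm) begins 54 mm behind the grasp point. The pads swing forward as they close: fully open they stand 13 mm farther back than shut.
Start: joints at [0.914, 0.313, 1.498, -0, 1.331, -0.223], TCP at [0.221, 0.476, 0.231] pointing down, gripper open.
Joint ranges: [-2.94, 2.94], [-0.97, 2.17], [0.19, 2.56], [-1.23, 4.37], [0.02, 3.11], [-2.88, 2.88]. Speed limits (rad/s): [2.39, 2.39, 3.01, 3.14, 3.14, 3.14].

### API

Orientations are given as a unit quaternion [x, y, z, w].
In Python, from bench import env, kinematics, monitor, eyes, job gives the robot as it stands. The module is installed in compiled form; this text tells all that it offers. Calls block until the motion is done:
- env.reach(position, orientation): joint-space move of the TCP to a pose.
- env.movel(position, velocity=0.15, frame=None, guard=None): straight line of the TCP; frame=None keeps the orientation; velocity is the mean speed in m/s. With guard (N) it stops when the force on the tool has changed by that much, and returns True; else False.
- env.set_joints(angles): joint-space move.
- env.release() and env.close_gripper(effort=None): open the fingers fully, or close them until they stop; effort is the grip in N (None keeps the last).
- env.hold(seconds).
- kinematics.ik(position, orientation): joint angles nearest the present ones, or None.
- monitor.sense(): the state.
- eyes.grab_frame(name): name is "scene" or "top" or "wrist"; returns a dict with "frame" (384x512x3 uint8, red, green, blue), "mtx" (3x3 intrinsics, pixels), "view" (4x4, takes a point from world to camera coordinates). Camera axes: x right, y down, z forward; pixel columns grow to the right and rows downward; lengths in m; the calibration is good to about 2 mm. The wrist camera is an equidistant fisheye: a pixel r from the principal point sees the ray r / f radians off the axis. A picture is of the moment at which its call begins. There is no depth.
A pose or a line that the arm cannot do raises env.MotionError and nothing moves.
- job.hand_in(): hands the job in, once; it reports no verdict.
The state is a dict: "clock": time; "joints": joint angles; "qvel": joint speeds; "joint_efforts": joint torques, N m; "position": TCP position; "ee_rot": TCP orientation; "contact_force": force on the tool from outside, world axes, zero at the start; "ft_torque": the same for the moment, N m; "finger_gap": opening from 0.0 (shut) to 1.0 (fully open).
Only numpy, scipy, OpenCV 4.12 (cv2) and the standard library are available. Lean on these libraries where they do the work, as an engineer would, in place of code of your own. Each camera call takes 0.05 s, during which the arm holds its last target. There are 200 camera calls.

### The job

Fit the dark imaging platform to the stage base: tilt it to hook its plain short edge under the base's blue lip, lower the other edge flat onto the deck so that its hole lies over the hole in the base, then take the red-headed locking pin from its block and push it down through both holes until its collar sits on the platform. Let go of everything, and do not knock away the gel bottle, the jar or the transducer.

Things in the scene. Friction and masses are not known exactly. Their poses are not given: they have to be found in the camera images.
- stage_base: Fixed aluminium block 176 (x) x 130 (y) mm, deck 45 mm above the bench; origin at the centre of its underside, z up. x points from the blue lip end to the hole end, away from the robot (yaw within 0.35 rad). Blue stop bar across the +x end: inner face at x = 79 mm, 9 mm high over the deck, so the platform cannot go in flat. Placed, the platform can still slide about 4 mm each way in x and y.
- base_hole (a point): Centre of the mouth of the base's round vertical hole, 15 mm in diameter, through the whole 45 mm deck; in the base frame at (50, 0, 45) mm.
- lip_tip (a point): Middle of the lower front edge of the blue lip, at (-62, 0, 58) mm in the base frame, with the base's axes. The lip overhangs the deck from x = -79 mm (end wall of the slot) to -62 mm; its underside is 13 mm and its top 21 mm above the deck. Blue cheeks 13 mm high close the slot's sides at y = +-59 mm, from x = -88 to -48 mm.
- platform: Loose dark plate 150 (x) x 110 (y) x 6 mm, about 0.35 kg, flat on the bench; origin at the centre of its underside, z up. Its hole is near the +x edge; the plain -x edge goes under the lip. A yellow bridge handle stands on its middle. Fitted, its origin lies 45 mm above that of the base and its x axis along the base's. Start yaw within 0.6 rad.
- platform_hole (a point): Centre of the platform's round through hole, 16 mm in diameter, on the top face; at (50, 0, 6) mm in the platform frame.
- platform_edge (a point): Middle of the lower edge that goes under the lip; at (-75, 0, 0) mm in the platform frame.
- platform_handle (a point): Centre of the yellow handle bar, at (0, 0, 36) mm in the platform frame: 14 mm thick in x, 70 mm long in y, 14 mm high, on two posts 10 mm wide at y = +-28 mm.
- pin: Loose locking pin, 0.12 kg, standing upright in the white pin block; origin at its lower tip, z up along the pin. Steel shank 12 mm in diameter and 46 mm long, its last 9 mm tapering to 6 mm; collar 28 mm in diameter from 46 to 50 mm; red round grip 22 mm in diameter from 50 to 90 mm.
- pin_tip (a point): The pin's lower tip (its origin). Fully home in the fitted platform it is 5 mm above the bench.
- pin_collar (a point): Centre of the underside of the pin's collar, 46 mm above the tip.
- pin_grip (a point): Point on the pin's axis at the height to grip, 72 mm above the tip.
- pin_block: Fixed white block 56 x 56 x 50 mm with a 16 mm vertical through hole in which the pin stands, its collar on the block's top; origin at the centre of its underside.
- gel_bottle: Bystander: bottle 56 mm in diameter, 150 mm tall; origin at the centre of its base.
- jar: Bystander: amber jar 52 mm in diameter, 65 mm tall; origin at the centre of its base.
- transducer: Bystander: white hand-held transducer lying down, 120 mm long along its x from the origin, 43 mm thick.
Things that resemble listed ones, but are neither listed nor needed, are in the scene too. What is shaped like the stage_base but green is not meant.

How it is judged:
On the way, in this order (a step that is already met when the one before it is completed fails the run):
1. The platform lies flat on the deck, its plain edge under the lip, its hole over the base's hole (horizontal distance between platform_hole and base_hole below 0.008 m and angle between platform's own z axis and vertical below 0.04 rad and z of platform_edge in the frame of stage_base below 0.049 m and z of platform_hole in the frame of stage_base below 0.055 m and x of platform_edge in the frame of stage_base below -0.066 m and angle between the x axis of platform and the x axis of stage_base, either way round below 0.12 rad), for 0.2 s.
2. The pin is through both holes with its collar on the platform (all of step 1 and horizontal distance between pin_tip and base_hole below 0.005 m and z of pin_collar in the frame of platform below 0.0095 m and z of pin_tip in the frame of stage_base below 0.01 m and angle between pin's own z axis and vertical below 0.1 rad), for 0.2 s.
At the end, for the whole second after the job is handed in: Platform flat on the deck (tilt < 0.04 rad, within 4 mm), edge 4 mm or more under the lip, turned < 0.12 rad, holes within 8 mm; pin upright within 0.1 rad, tip within 5 mm of the base hole axis and < 10 mm above the bench, collar within 3.5 mm of the platform; both at rest (all of step 2 and linear speed of each of platform, pin below 0.02 m/s); the robot touches nothing.
It fails at once if The gel bottle is knocked away (moved over 40 mm) (distance of gel_bottle from where it was at the start of the episode above 0.04 m).
It fails at once if The jar is knocked away (moved over 40 mm) (distance of jar from where it was at the start of the episode above 0.04 m).
It fails at once if The transducer is knocked away (moved over 40 mm) (distance of transducer from where it was at the start of the episode above 0.04 m).
It also fails if it takes over 62 s, if anything falls off the work surface, if the arm or the gripper's body presses on something with over 40 N, if the wrist force passes 120 N, or if a joint passes its speed limit or range.

## Working session

There is one attempt and no reset: what is moved stays moved. The work goes in short steps, each a Python script; the robot and the scene stay as the last script left them, time stands still between calls to the robot, and variables do not carry over. Pictures are saved under pics/ and viewed, about 8 in all and at most 12, crops included, and the job is handed in when it is done.

```bash
mkdir -p pics; cat > h.py <<'E'
import numpy as np, cv2
from bench import env, kinematics, monitor, eyes, job
from scipy.spatial.transform import Rotation as R
def grab(n,name):
    d=eyes.grab_frame(n); cv2.imwrite(f'pics/{name}.png',d['frame'][:,:,::-1]); np.savez(f'pics/{name}.npz',**d); return d
def ray(d,uv,fish=False):
    K=d['mtx'];V=d['view'];a=np.array([(uv[0]-K[0,2])/K[0,0],(uv[1]-K[1,2])/K[1,1]])
    if fish:
        r=np.linalg.norm(a);c=np.r_[a/max(r,1e-9)*np.sin(r),np.cos(r)]
    else: c=np.r_[a,1]
    Rm=V[:3,:3];return -Rm.T@V[:3,3],Rm.T@c
def at_z(d,uv,z,fish=False):
    o,v=ray(d,uv,fish);return o+v*(z-o[2])/v[2]
def proj(d,p,fish=False):
    c=d['view'][:3,:3]@np.asarray(p)+d['view'][:3,3];K=d['mtx']
    if fish:
        r=np.hypot(c[0],c[1]);t=np.arctan2(r,c[2]);a=c[:2]/max(r,1e-9)*t
    else: a=c[:2]/c[2]
    return np.array([a[0]*K[0,0]+K[0,2],a[1]*K[1,1]+K[1,2]])
E
python3 - <<'E'
from h import *
for n in('scene','top','wrist'):
    d=grab(n,n+'0'); print(n,d['mtx'].round(1).tolist(),ray(d,(256,192),n=='wrist'))
s=monitor.sense();print(s['position'],s['ee_rot'],s['clock'],env.hold_point_z)
print(R.from_quat(s['ee_rot']).as_matrix().round(3))
a=cv2.imread('pics/top0.png');cv2.imwrite('pics/top0b.png',cv2.resize(a,(800,600),interpolation=cv2.INTER_CUBIC))
E
```

```text
scene [[430.8, 0.0, 257.5], [0.0, 430.8, 197.0], [0.0, 0.0, 1.0]] (array([ 1.15807569, -0.45191306,  0.79936816]), array([-0.58044877,  0.51481081, -0.63102644]))
top [[372.2, 0.0, 258.4], [0.0, 372.2, 189.2], [0.0, 0.0, 1.0]] (array([0.34859822, 0.08159779, 1.18202684]), array([ 0.14503635,  0.0067943 , -0.98945318]))
wrist [[297.3, 0.0, 251.9], [0.0, 297.3, 188.6], [0.0, 0.0, 1.0]] (array([0.15733996, 0.50603048, 0.37252045]), array([ 0.268245  , -0.10835588, -0.9572375 ]))
[0.22056562 0.47621656 0.23088686] [-0.3807794   0.59620785  0.3805652   0.59557819] 0.15 0.0187
[[-0.001 -0.907  0.42 ]
 [-0.001  0.42   0.907]
 [-1.     0.    -0.001]]
```

View pics/top0b.png

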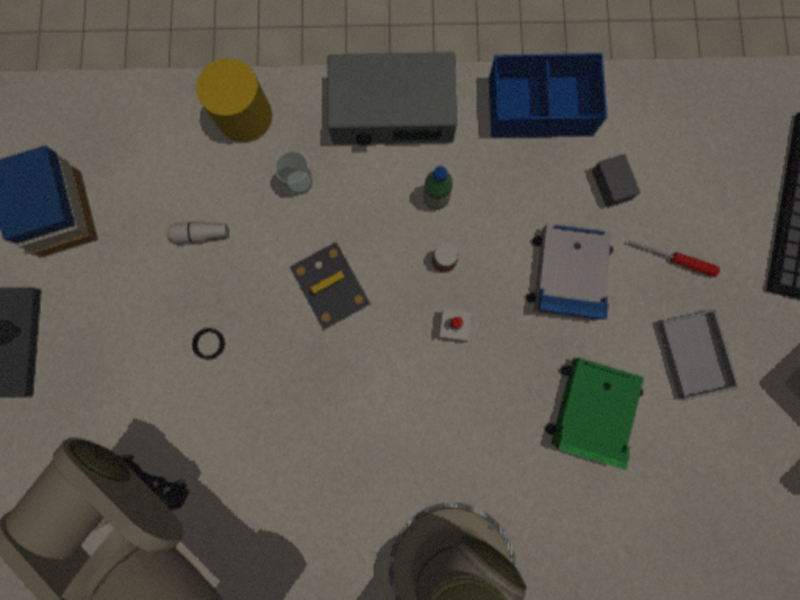

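View pics/scene0.png

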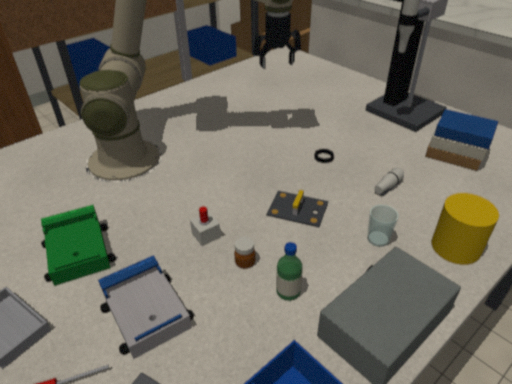

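The picture shows two base-shaped objects in the 800x600 top view. The grey one with the blue lip at (575,272) is the one meant, and the green one at (600,412) is the decoy. The platform is at (330,285) with its hole at (319,265). The red-headed pin is in the white block at (457,323), and the red screwdriver at (695,264) is not the pin. I'll confirm this in a crop.

```bash
python3 - <<'E'
from h import *
a=cv2.imread('pics/top0.png')[130:225,180:400];a=cv2.resize(a,None,fx=3.6,fy=3.6,interpolation=cv2.INTER_CUBIC)
a=cv2.convertScaleAbs(a,alpha=1.5);cv2.imwrite('pics/crop1.png',a)
d=np.load('pics/top0.npz')
# platform: dark mask + yellow
f=d['frame'].astype(int);m=np.zeros(f.shape[:2],np.uint8)
sub=f[150:215,182:242];mm=((sub.sum(2)<230)|((sub[:,:,0]-sub[:,:,2])>50)).astype(np.uint8)
mm=cv2.morphologyEx(mm,cv2.MORPH_CLOSE,np.ones((3,3)))
n,l,st,c=cv2.connectedComponentsWithStats(mm);k=1+st[1:,4].argmax()
pts=np.argwhere(l==k)[:,::-1]+[182,150]
bx=cv2.boxPoints(cv2.minAreaRect(pts.astype(np.float32)));print(bx)
print(np.array([at_z(d,p,0.004) for p in bx]).round(4), at_z(d,bx.mean(0),0.004))
for nm,p,z in [('phole',(319,265),.006),('bhole',(577,245),.045),('pin',(457,323),.09),('block',(455,326),.05)]:
    print(nm,at_z(d,np.array(p)/1.5625,z).round(4))
E
```

```text
[[184.55286 170.32277]
 [215.06897 153.82756]
 [237.00226 194.40416]
 [206.48615 210.89937]]
[[0.5966 0.3191 0.004 ]
 [0.6493 0.2204 0.004 ]
 [0.5147 0.1505 0.004 ]
 [0.4638 0.248  0.004 ]] [0.55543358 0.23437358 0.004     ]
phole [0.5973 0.2555 0.006 ]
bhole [ 0.6196 -0.2671  0.045 ]
pin [ 0.4627 -0.0176  0.09  ]
block [ 0.4611 -0.0171  0.05  ]
```

View pics/crop1.png

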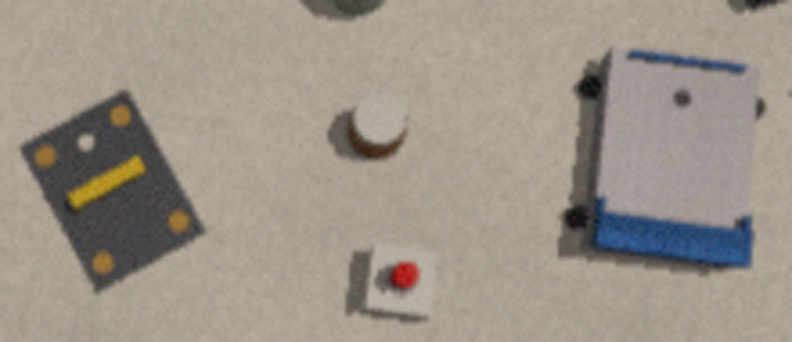

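The crop confirms all three. The grey base has its blue lip at (672,240) and its hole at (682,97), the platform hole is the light dot at (86,142), and the pin is at (404,275). Next I'll scout each with the wrist camera on the way.

```bash
cat >> h.py <<'E'
def Q(yaw,tilt=0.,jaw=0.):
    """tool down; frame yaw; tilt raises +x end; jaw turns jaw axis from frame x about z"""
    T=np.array([[0,0,1],[0,1,0],[-1,0,0.]])
    return (R.from_euler('z',yaw)*R.from_euler('y',-tilt)*R.from_euler('z',jaw)*R.from_matrix(T))
E
python3 - <<'E'
from h import *
def go(p,q):
    try: env.reach(p,q.as_quat())
    except Exception as e: print('ERR',e)
    print(monitor.sense()['clock'],monitor.sense()['joints'])
go([.57,-.261,.27],Q(-.12)); b=grab('wrist','wb')
go([.4627,-.0176,.24],Q(-.04)); p=grab('wrist','wp')
go([.554,.233,.22],Q(.49)); q=grab('wrist','wq')
c=np.hstack([cv2.imread(f'pics/{n}.png') for n in('wb','wq')])
cv2.imwrite('pics/wb2.png',cv2.resize(cv2.imread('pics/wb.png'),(800,600),interpolation=cv2.INTER_CUBIC))
cv2.imwrite('pics/wpq.png',cv2.resize(np.hstack([cv2.imread(f'pics/{n}.png')[60:330,100:412] for n in('wp','wq')]),(800,346),interpolation=cv2.INTER_CUBIC))
E
```

```text
3.025 [-6.14769493e-01  5.26164564e-01  1.08618261e+00  1.15140186e-04
  1.52920534e+00 -4.95949669e-01]
4.1167 [-2.92886956e-01  1.69472423e-01  1.65719131e+00 -1.79673257e-04
  1.31401951e+00 -2.52263433e-01]
5.2083 [ 2.01342020e-01  4.89589384e-01  1.27071427e+00 -3.86215423e-04
  1.38120162e+00 -2.86618671e-01]
```

View pics/wb2.png

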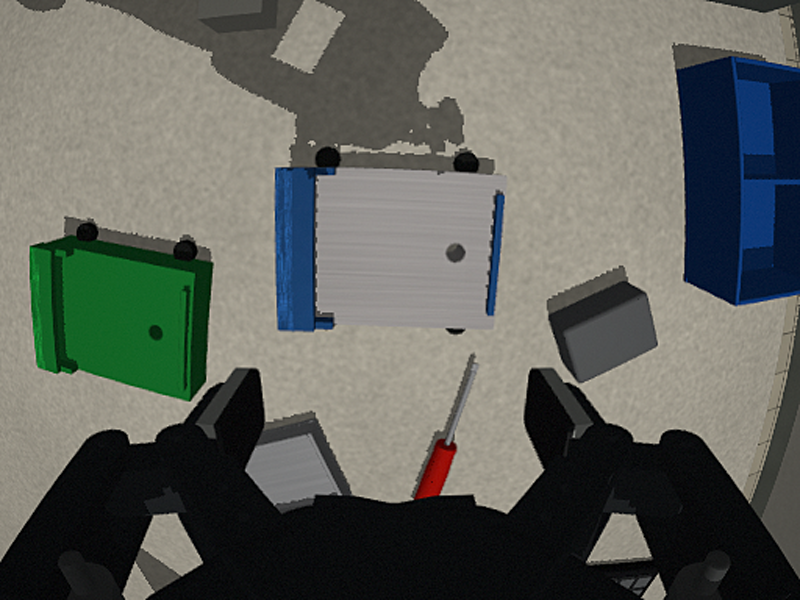

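View pics/wpq.png

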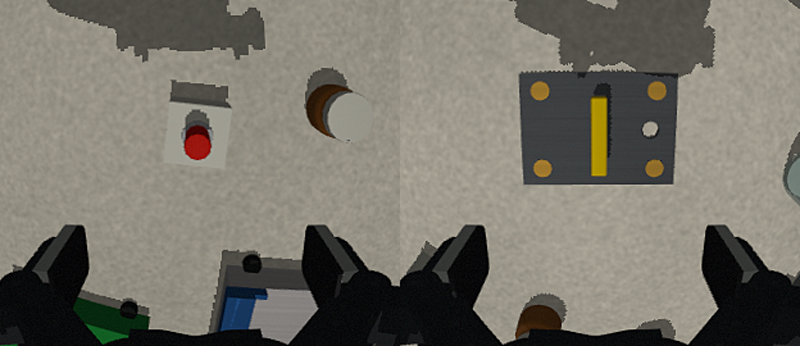

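```bash
cat > fit.py <<'E'
from h import *
from scipy.optimize import least_squares
def fit(d,obj,px,g,z0=0.,fish=True):
    obj=np.array(obj,float)/1000;px=np.array(px,float)
    W=lambda s:np.c_[s[0]+obj[:,0]*np.cos(s[2])-obj[:,1]*np.sin(s[2]),s[1]+obj[:,0]*np.sin(s[2])+obj[:,1]*np.cos(s[2]),obj[:,2]+z0]
    f=lambda s:(np.array([proj(d,w,fish) for w in W(s)])-px).ravel()
    r=least_squares(f,g,loss='soft_l1');print(r.x.round(4),f(r.x).reshape(-1,2).round(1).tolist());return r.x
E
python3 - <<'E'
from fit import *
S=1.5625
d=np.load('pics/wb.npz')
fit(d,[(50,0,45),(88,65,45),(88,-65,45),(-88,65,66),(-88,-65,66),(-48,65,58),(-48,-65,58)],
 np.array([(456,253),(505,177),(495,329),(275,168),(277,330),(335,168),(333,329)])/S,[.57,-.26,-.12])
k=800/624
d=np.load('pics/wq.npz');f=lambda x,y:(x/k-312+100,y/k+60)
fit(d,[(-75,55,6),(75,55,6),(75,-55,6),(-75,-55,6),(50,0,6),(0,0,43)],[f(519,73),f(677,74),f(673,184.5),f(524,184.5),f(650,129),f(599,136.5)],[.554,.233,.49])
d=np.load('pics/wp.npz');g=lambda x,y:(x/k+100,y/k+60)
fit(d,[(-28,28,50),(28,28,50),(28,-28,50),(-28,-28,50)],[g(170,105),g(231,107),g(225,168),g(164,162)],[.46,-.017,-.04])
fr=d['frame'].astype(int);m=(fr[:,:,0]>170)&(fr[:,:,1]<60);v,u=np.nonzero(m);print(u.mean(),v.mean(),g(197,147),at_z(d,(u.mean(),v.mean()),.094,True))
print([ (r:=at_z(np.load('pics/top0.npz'),np.array(p)/S,z)).round(3) for p,z in [((445,250),.065),((440,172),.15),((198,232),.04)]])
E
```

```text
[ 0.5713 -0.2582 -0.1539] [[-0.5, -0.2], [1.1, -1.0], [-1.0, 0.4], [2.6, -0.3], [3.1, 0.7], [-1.3, -0.3], [-0.9, 0.5]]
[0.5573 0.2359 0.4907] [[-0.6, -0.1], [0.9, -0.9], [0.1, -0.3], [-0.6, -0.1], [0.5, 0.6], [-0.2, 0.9]]
[ 0.4671 -0.0164 -0.1257] [[-1.3, -2.6], [0.8, 0.2], [0.2, 0.2], [-0.0, 0.9]]
nan nan (253.66, 174.66) [nan nan nan]
[array([ 0.61 , -0.001,  0.065]), array([0.738, 0.01 , 0.15 ]), array([0.663, 0.496, 0.04 ])]<stdin>:11: RuntimeWarning: Mean of empty slice.
  ret = ret.dtype.type(ret / rcount)
```

```bash
cat >> h.py <<'E'
BX,BY,BYAW=.5713,-.2582,-.150
RB=R.from_euler('z',BYAW)
def plat(ex,ez,tilt,ey=0.,dyaw=0.):
    """TCP pose for platform edge at base (ex,ey,ez) mm"""
    r=RB*R.from_euler('z',dyaw)*R.from_euler('y',-tilt)
    p=np.array([BX,BY,0])+RB.apply(np.array([ex,ey,ez])/1000)+r.apply([.075,0,.0173])
    return p,Q(BYAW+dyaw,tilt).as_quat()
E
python3 - <<'E'
from h import *
for a in [(-44,70,.18),(-44,48,.18),(-76,47,.18),(-76,46,.0)]: p,q=plat(*a); print(p.round(3),kinematics.ik(p,q) is not None)
x,y=.5573,.2359
q=Q(.4907).as_quat()
env.reach([x,y,.09],q); env.movel([x,y,.018],.12); env.close_gripper(60)
print(monitor.sense()['finger_gap'])
env.movel([x,y,.26],.25)
print(monitor.sense()['contact_force'],monitor.sense()['finger_gap'])
p,q=plat(-44,230,.18); env.reach(p,q)
p,q=plat(-40,75,.18); env.movel(p,.2)
s=monitor.sense();print(s['clock'],s['position'],p)
d=grab('wrist','w3');e=grab('scene','s3')
a=cv2.resize(cv2.imread('pics/w3.png'),(800,600))[:300]
b=cv2.resize(cv2.imread('pics/s3.png')[220:370,60:260],(400,300),interpolation=cv2.INTER_CUBIC)
c=np.zeros((600,800,3),np.uint8);c[:300]=a;c[300:,:400]=b;c[300:,400:]=cv2.resize(cv2.imread('pics/w3.png')[60:240,150:390],(400,300));cv2.imwrite('pics/v3.png',c)
E
```

```text
[ 0.598 -0.262  0.1  ] True
[ 0.598 -0.262  0.078] True
[ 0.566 -0.257  0.077] True
[ 0.57  -0.258  0.063] True
0.15017508941892885
[ 0.60836139  0.15996144 -4.03119901] 0.15287733734724435
11.1 [ 0.60233292 -0.26300915  0.10691268] [ 0.60164644 -0.26278642  0.10544771]
```

View pics/v3.png

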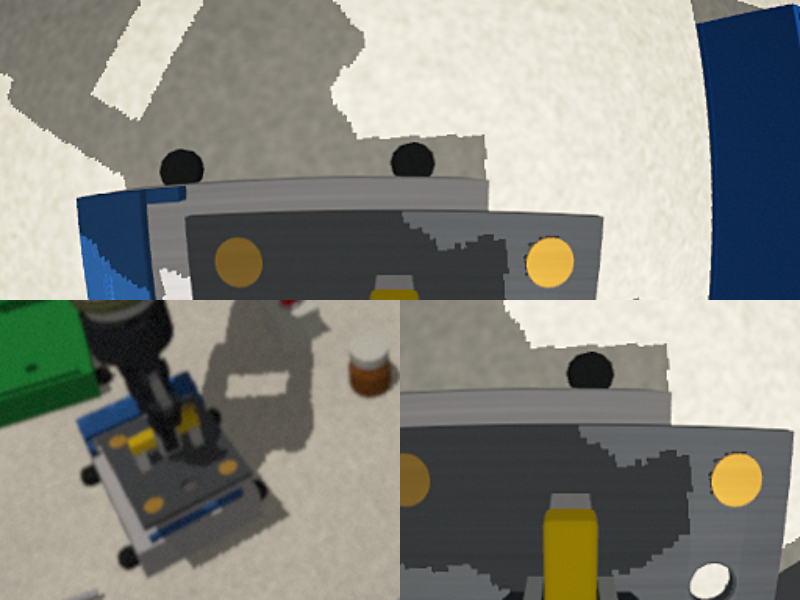

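The platform is held square and hovers over the base. Its plain edge is at column 187, just clear of the blue lip at columns 78-150. I'll check the fit numerically, then insert.

```bash
python3 - <<'E'
from h import *
d=np.load('pics/w3.npz');S=1.5625
s=monitor.sense();T=np.array(s['position']);q=R.from_quat(s['ee_rot'])
# platform frame axes from tool: X=tool z, Y=tool y, Z=-tool x
M=q.as_matrix();Rp=np.c_[M[:,2],M[:,1],-M[:,0]];P=T-Rp@[0,0,.0173]
for n,o,px in [('p-+',(-75,55,6),(187/S,216/S)),('p++',(75,55,6),(602/S,216/S)),('ph',(50,0,6),(337.2,228.6))]:
    print(n,(proj(d,P+Rp@(np.array(o)/1e3),True)-px).round(1))
for n,o,px in [('b++',(88,65,45),(486,179)),('lip',(-88,65,66),(78,198)),('chk',(-48,65,58),(186,187))]:
    print(n,(proj(d,np.array([BX,BY,0])+RB.apply(np.array(o)/1e3),True)-np.array(px)/S).round(1))
print('edge in base',(RB.inv().apply(P+Rp@[-.075,0,0]-[BX,BY,0])*1e3).round(1), d['view'][:3,:3].round(2).tolist())
E
```

```text
p-+ [-4.7  1.4]
p++ [1.2 1.6]
ph [-0.4  4.7]
b++ [ 1.8 -0.3]
lip [ 2.6 -0.1]
chk [-6.3  0.3]
edge in base [-39.3  -0.3  76.5] [[0.97, -0.15, 0.18], [-0.19, -0.94, 0.27], [0.13, -0.3, -0.94]]
```

```bash
python3 - <<'E'
from h import *
def rep(t,h=None):
    s=monitor.sense();M=R.from_quat(s['ee_rot']).as_matrix();Rp=np.c_[M[:,2],M[:,1],-M[:,0]];P=np.array(s['position'])-Rp@[0,0,.0173]
    print(t,h,round(s['clock'],2),'edge',(RB.inv().apply(P+Rp@[-.075,0,0]-[BX,BY,0])*1e3).round(1),'F',np.array(s['contact_force']).round(1),np.round(s['finger_gap'],3))
ey=-1.
p,q=plat(-44,60,.18,ey);env.movel(p,.15);rep('pre')
p,q=plat(-44,46,.18,ey);h=env.movel(p,.05,guard=6);rep('down',h)
s=np.array(monitor.sense()['position'])
up=s+[0,0,.0015] if h else s+[0,0,.001]
env.movel(up,.03)
t=up+RB.apply([-.036,0,0]);h=env.movel(t,.05,guard=12);rep('slide',h)
e=grab('scene','s4');w=grab('wrist','w4')
cv2.imwrite('pics/v4.png',np.hstack([cv2.resize(cv2.imread('pics/s4.png')[220:370,60:260],(400,300),interpolation=cv2.INTER_CUBIC),cv2.resize(w['frame'][:,:,::-1],(400,300))]))
E
```

```text
pre None 11.45 edge [-44.4  -0.8  59.9] F [ 0.1 -0.6 -3.3] 0.151
down False 11.88 edge [-44.1  -1.   45.9] F [ 0.6  1.1 -2.2] 0.15
slide False 13.0 edge [-79.5  -1.1  47.1] F [ 3.4 -1.  -2.9] 0.152
```

View pics/v4.png

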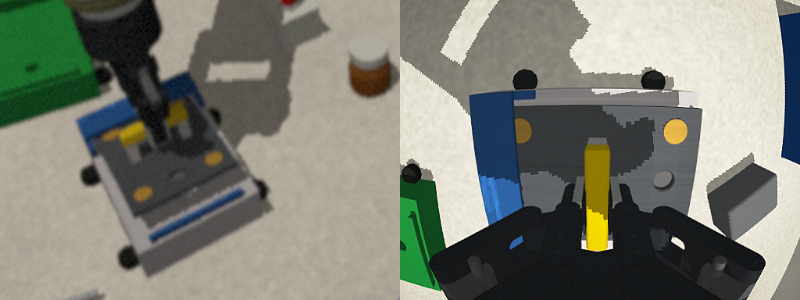

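The plain edge is now under the lip, with the orange dots partly beneath it (wrist view column 520). Now I'll lower the hole end.

```bash
cat >> h.py <<'E'
def rep(t,h=None):
    s=monitor.sense();M=R.from_quat(s['ee_rot']).as_matrix();Rp=np.c_[M[:,2],M[:,1],-M[:,0]];P=np.array(s['position'])-Rp@[0,0,.0173]
    print(t,h,round(s['clock'],2),'edge',(RB.inv().apply(P+Rp@[-.075,0,0]-[BX,BY,0])*1e3).round(1),'F',np.array(s['contact_force']).round(1),np.round(s['finger_gap'],3))
E
python3 - <<'E'
from h import *
for tilt,ez in [(.18,47),(.1,46.5),(.0,46.5)]:
    p,q=plat(-76,ez,tilt,-1.);h=env.movel(p,.04,frame=q,guard=15);rep(tilt,h)
    if h: break
else:
    p,q=plat(-76,43.5,0,-1.);h=env.movel(p,.02,guard=8);rep('press',h)
w=grab('wrist','w5');e=grab('scene','s5')
cv2.imwrite('pics/v5.png',np.hstack([cv2.resize(e['frame'][220:370,60:260,::-1],(400,300),interpolation=cv2.INTER_CUBIC),cv2.resize(w['frame'][:,:,::-1],(400,300))]))
E
```

```text
0.18 False 13.35 edge [-76.4  -0.8  46.6] F [ 0.2  0.5 -3.6] 0.152
0.1 False 13.67 edge [-76.   -0.8  46. ] F [ 0.3  1.4 -3.1] 0.15
0.0 False 14.01 edge [-76.   -0.9  46.1] F [ 1.   0.3 -2.7] 0.149
press True 14.22 edge [-76.1  -1.   45.8] F [-0.3  0.3  5.4] 0.151
```

View pics/v5.png

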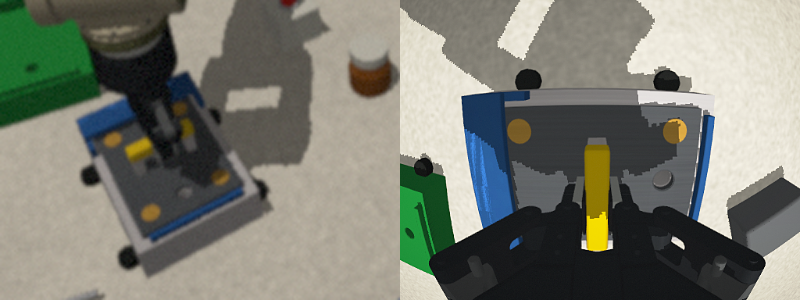

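The platform lies flat behind the blue stop bar. I'll release it, rise, and check the hole alignment.

```bash
python3 - <<'E'
from h import *
env.release(); rep('rel')
s=np.array(monitor.sense()['position']);env.movel(s+[0,0,.12],.25)
env.hold(.1);w=grab('wrist','w6');rep('up')
h=proj(w,np.array([BX,BY,0])+RB.apply([.05,0,.051]),True);print(h)
u,v=h.round().astype(int);cv2.imwrite('pics/v6.png',np.hstack([cv2.resize(w['frame'][v-25:v+25,u-25:u+25,::-1],(400,400),interpolation=cv2.INTER_CUBIC),cv2.resize(w['frame'][50:250,156:356,::-1],(400,400))]))
print(u,v)
E
```

```text
rel None 15.02 edge [-76.5  -0.6  44.4] F [ 0.4  0.3 -0.7] 1.0
up None 15.8 edge [-77.1  -0.3 162.9] F [-0.2  0.5 -0.5] 1.003
[306.28109888 181.52065191]
306 182
```

View pics/v6.png

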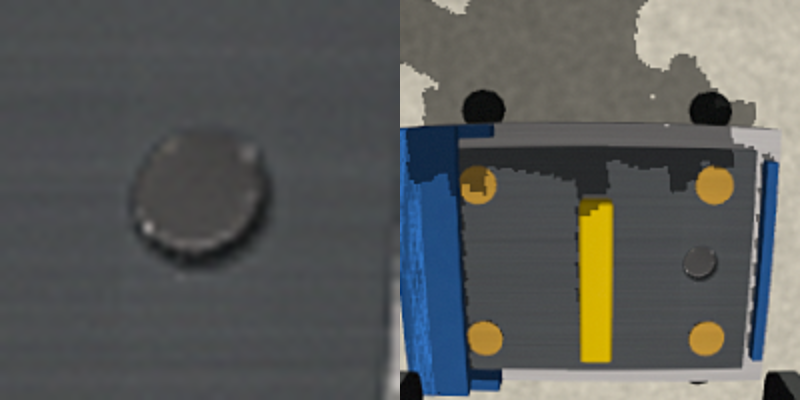

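The hole is open and centred at about (306.1,181.7) px, against (306.3,181.5) predicted for the base hole. Next is the pin.

```bash
cat >> h.py <<'E'
def red(d,box=None):
    hsv=cv2.cvtColor(d['frame'],cv2.COLOR_RGB2HSV);m=(((hsv[...,0]<8)|(hsv[...,0]>172))&(hsv[...,1]>150)&(hsv[...,2]>40)).astype(np.uint8)
    n,l,st,c=cv2.connectedComponentsWithStats(m);return [(st[i].tolist(),c[i].round(1).tolist()) for i in range(1,n) if st[i,4]>40]
E
python3 - <<'E'
from h import *
w=np.load('pics/w6.npz');b=np.load('pics/wb.npz')
hp=at_z(w,(306.1,181.7),.051,True);hb=at_z(b,(456/1.5625,253/1.5625),.045,True)
print('hole plat',hp,'base',hb,'model',np.array([BX,BY,0])+RB.apply([.05,0,.045]))
x,y=.465,-.017
q=Q(0,0,np.pi/2).as_quat();print(kinematics.ik([x,y,.2],q),kinematics.ik([hb[0],hb[1],.15],Q(BYAW,0,np.pi/2).as_quat()))
env.movel(np.array(monitor.sense()['position'])+[0,0,.03],.2)
env.reach([x,y,.17],q);env.hold(.1)
d=grab('wrist','w7');rep('pin');print(red(d))
cv2.imwrite('pics/v7.png',cv2.resize(d['frame'][40:260,120:400,::-1],(700,550),interpolation=cv2.INTER_CUBIC))
E
```

```text
hole plat [ 0.62054689 -0.26582204  0.051     ] base [ 0.62137285 -0.2661595   0.045     ] model [ 0.62073855 -0.26567191  0.045     ]
[-2.89161722e-01  2.10306684e-01  1.71686639e+00 -4.44089210e-16
  1.21441958e+00 -1.85995805e+00] [-5.77604657e-01  7.14078638e-01  1.08428931e+00 -4.44089210e-16
  1.34322471e+00 -1.99840098e+00]
pin None 17.5 edge [-129.7  148.   152.6] F [-0.2  0.1 -0.4] 1.003
[([240, 173, 27, 37, 782], [252.6, 191.7])]
```

View pics/v7.png

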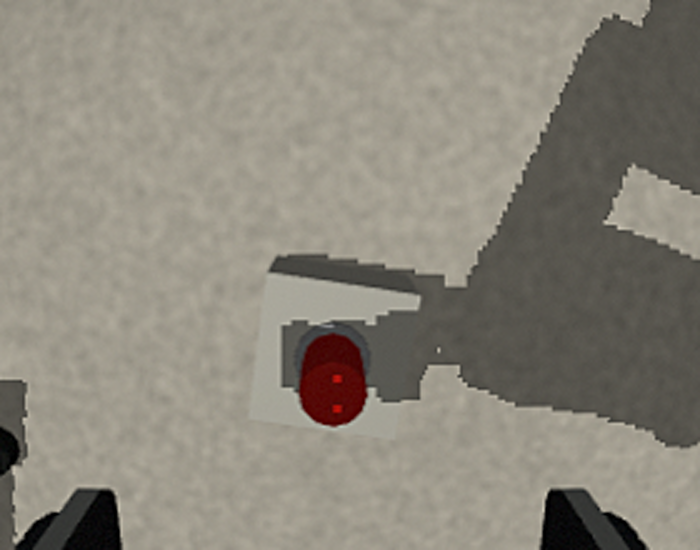

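The pin stands in its block, with the red top at crop (333,393) and the collar at about (332,356).

```bash
python3 - <<'E'
from h import *
d=np.load('pics/w7.npz')
a=at_z(d,(253.2,197.2),.094,True);b=at_z(d,(252.8,182.3),.054,True);print(a,b)
x,y=(a+b)[:2]/2
q=Q(0,0,np.pi/2).as_quat()
env.reach([x,y,.12],q);env.movel([x,y,.058],.1,guard=10);rep('at')
env.close_gripper(60);env.hold(.2);rep('closed')
s=np.array(monitor.sense()['position']);env.movel(s+[0,0,.12],.2);rep('lift')
d=grab('wrist','w8')
cv2.imwrite('pics/v8.png',cv2.resize(d['frame'][120:340,130:390,::-1],(650,550),interpolation=cv2.INTER_CUBIC))
for z in (0,.046,.09):
    M=R.from_quat(monitor.sense()['ee_rot']).as_matrix();T=np.array(monitor.sense()['position'])
    print(z,proj(d,T+M@[.053-z+.0,0,0],True))
E
```

```text
[ 0.46552451 -0.01614746  0.094     ] [ 0.4643714  -0.01628667  0.054     ]
at None 18.58 edge [-129.5  149.1   41.5] F [-0.5  0.1 -1. ] 1.001
closed None 19.39 edge [-130.   149.2   41. ] F [-2.4  1.2  7.3] 0.243
lift None 20.14 edge [-130.6  149.3  159.7] F [-0.7  0.7 -1.9] 0.244
0 [251.46307246 206.66601671]
0.046 [251.44309996 234.75623278]
0.09 [251.4171897  278.99315527]
```

View pics/v8.png

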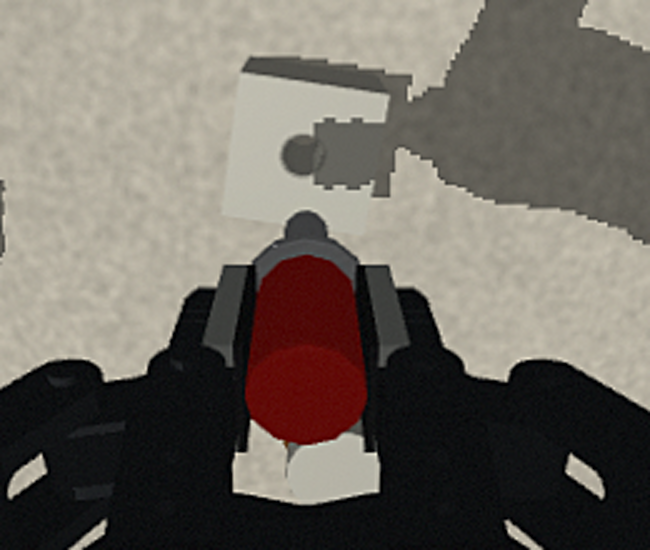

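The pin is held upright and centred: tip at (306,215) and top at (306,395) in the crop, matching the prediction to about 1 px.

```bash
python3 - <<'E'
from h import *
hx,hy=.6208,-.2659
q=Q(BYAW,0,np.pi/2).as_quat()
env.reach([hx,hy,.054+.115],q);rep('over')
env.movel([hx,hy,.054+.060],.15);env.hold(.2)
s=monitor.sense();print(s['position'])
c=np.array([hx,hy])-np.array(s['position'])[:2];print('corr',c)
d=grab('wrist','w9')
h=env.movel([hx+c[0],hy+c[1],.054+.036],.04,guard=8);rep('enter',h);print(monitor.sense()['position'])
if not h:
    h=env.movel([hx+c[0],hy+c[1],.054+.012],.05,guard=12);rep('deep',h);print(monitor.sense()['position'])
e=grab('scene','s9');w=grab('wrist','w10')
cv2.imwrite('pics/v9.png',np.hstack([cv2.resize(x['frame'][::,:,::-1][y0:y0+200,x0:x0+200],(400,400),interpolation=cv2.INTER_CUBIC) for x,y0,x0 in((e,200,60),(w,130,156))]))
E
```

```text
over None 21.32 edge [ 49.9 -74.2 151.6] F [-0.7  0.1 -0.3] 0.242
[ 0.62123813 -0.26607912  0.11536327]
corr [-0.00043813  0.00017912]
enter False 22.84 edge [ 49.8 -75.2  72.9] F [ 0.9  0.1 -0.3] 0.243
[ 0.62046254 -0.26580819  0.0901803 ]
deep False 23.48 edge [ 49.7 -75.2  48.8] F [-0.1 -0.8 -1.3] 0.244
[ 0.62046183 -0.26580667  0.066049  ]
```

View pics/v9.png

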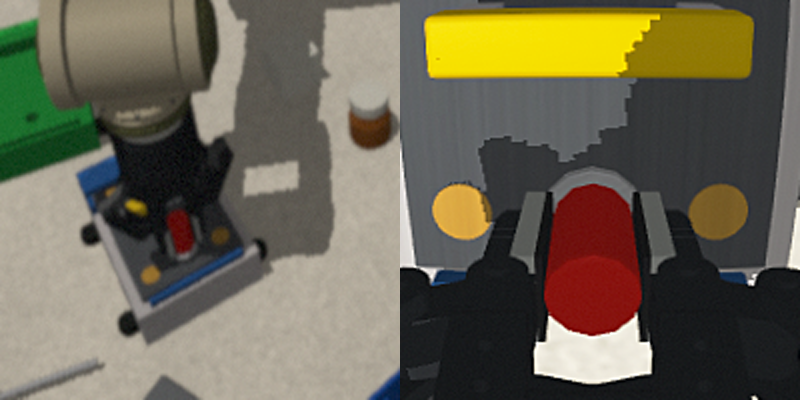

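The pin slid through both holes without resistance; its tip is about 12 mm above the bench and the collar just over the platform. I'll seat it, release and check.

```bash
python3 - <<'E'
from h import *
s=np.array(monitor.sense()['position'])
h=env.movel([s[0],s[1],.054],.03,guard=12);rep('seat',h);print(monitor.sense()['position'])
env.release();env.hold(.2);rep('rel')
s=np.array(monitor.sense()['position']);env.movel(s+[0,0,.14],.25)
env.hold(.2);w=grab('wrist','w11');e=grab('scene','s11');t=grab('top','t11');rep('up')
cv2.imwrite('pics/v10.png',np.hstack([cv2.resize(x['frame'][::,:,::-1][y0:y0+k,x0:x0+k],(400,400),interpolation=cv2.INTER_CUBIC) for x,y0,x0,k in((e,200,60,200),(w,60,126,260))]))
H=np.array([.6208,-.2659])
for n,z in(('top',.095),('collar top',.055)): print(n,proj(w,[*H,z],True))
print(red(w))
E
```

```text
seat True 23.9 edge [ 50.1 -75.3  42.1] F [-0.2  0.5  5.2] 0.245
[ 0.62080293 -0.26601452  0.059332  ]
rel None 24.74 edge [ 49.7 -75.1  41.3] F [-1.2 -0.5 -0.5] 1.002
up None 25.8 edge [ 49.5 -75.1 180.6] F [ 0.5 -0.6  0.8] 1.002
top [250.79869716 188.97359473]
collar top [250.83634659 177.69796632]
[([30, 158, 63, 30, 1102], [60.5, 172.0]), ([239, 169, 25, 33, 628], [251.4, 185.2])]
```

The collar met resistance at TCP z = 0.0593, where 0.059 was expected. After release, the red head is at u = 251.4, v ≈ 189.5, against (250.8, 189.0) predicted for an upright, seated pin. That agrees, so I'll hand in.

```bash
python3 -c "
from h import *
job.hand_in();print(monitor.sense()['clock'])"
```

```text
the job is handed in; nothing more can be done
the job is handed in; nothing more can be done
```

I fitted the platform and pinned it to the base, then handed the job in at about 26 s on the robot's clock. No verdict was reported.

**Platform:** I held it by its handle and tilted it about 10°. I slid its plain edge under the blue lip, lowered it flat and released it. It touched down at the expected deck height (45.8 mm measured, 45 mm nominal). The two holes measured within about 1 mm of each other.

**Pin:** It went through both holes without resistance. The collar seated at TCP z = 59.3 mm (59 mm expected). After release, the red head was within about 1 px of where an upright, seated pin should appear.

**Checks that disagreed or were not made:**
- **Wrist camera:** two or three corner readings before insertion were off by 3–6 px (about 2–4 mm). The two largest were off the same way, and insertion met no resistance.
- **Final picture:** I had already viewed 12 pictures, so I checked the finished state by numbers only (contact height and red-blob position).
- **Bystanders:** I did not measure them again at the end. The jar looked undisturbed in the last scene view. The arm moved well away from the bottle and the transducer, and no unexpected force showed in the readings.

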